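Stake a terminal block on the hand-cranked press

ROBOT

A 7-joint arm with a two-finger parallel gripper is mounted at the origin on the work surface. World frame = base frame: x ahead of the robot, y to its left, z up, the work surface at z = 0. Lengths are in mm, angles in rad, forces in N, time in s.
With the tool pointing down it reaches from about 350 to 900 mm from the base axis. Payload 7.2 kg.
Tool frame: the origin (TCP) lies at the very end of the fingers, on their centre line; the grasp point (between the pads) lies 19 mm behind it; z points along the fingers, y is the line along which they close (so a half turn about z gives the same grasp; the last joint's range is limited). The gripper opens to 85 mm and grips with 20 to 120 N. Pads are 22 mm wide; open, the fingers measure 114 mm over their backs; the gripper's body (76 mm by 85 mm) begins 54 mm behind the grasp point. The pads swing forward as they close: fully open they stand 13 mm farther back than shut.
Start: joints at [-0.068, 0.411, -0.013, 1.596, 0.006, 1.134, -0.082], TCP at [625.003, -0.011, 231.297] pointing down, gripper open.
Joint ranges: [-2.95, 2.95], [-0.29, 1.99], [-1.47, 1.44], [0.14, 2.54], [-1.03, 4.17], [0.13, 1.85], [-2.86, 2.86]. Speed limits (rad/s): [2.39, 2.39, 3.01, 3.01, 3.14, 3.14, 3.14].

INTERFACE

Orientations are given as a rotation vector (axis times angle).
In Python, from station import robot gives the robot as it stands. Calls block until the motion is done:
- robot.move_to(position, orientation): joint-space move of the TCP to a pose.
- robot.move_l(position, frame=None, max_speed=150, contact_N=None): straight line of the TCP; frame=None keeps the orientation; max_speed is the mean speed in mm/s. With contact_N (N) it stops when the force on the tool has changed by that much, and returns True; else False.
- robot.movej(angles): joint-space move.
- robot.grip(opening, effort=None): finger opening in mm; effort is the grip in N (None keeps the last); returns when the fingers have stopped.
- robot.dwell(seconds).
- robot.solve_ik(position, orientation): joint angles nearest the present ones, or None.
- robot.observe(): the state.
- robot.capture(name): name is "scene" or "side" or "wrist"; returns (picture, depth): 384x512x3 uint8, red, green, blue; 384x512 float32, mm along the optical axis (not along the pixel's ray), 0 where there is no reading.
- robot.get_calibration(name): a dict with "mtx" (3x3 intrinsics, pixels), "world_from_camera" (4x4, takes a point from camera to world coordinates); the wrist camera has in their place "hand_eye" (4x4, takes a point from camera to tool coordinates, whose origin is the TCP and whose axes are the flange's). Camera axes: x right, y down, z forward; pixel columns grow to the right and rows downward; lengths in mm; the calibration is good to about 2 mm. The wrist camera is an equidistant fisheye: a pixel r from the principal point sees the ray r / f radians off the axis. A picture is of the moment at which its call begins: read the wrist's pose just before it. get_calibration takes no time and is no camera call.
A pose or a line that the arm cannot do raises robot.MotionError and nothing moves.
- robot.close_job(): hands the job in; it is judged then, once.
Trained networks look in the newest picture that a camera, given by its name, has taken for a name from the list of things; names that differ only in an ending like _2 or _b are one class to them, and where a whole thing is asked for, a point or a joint stands for the part that bears it (a point fixed in the world has none). Each returns a list of dicts, best first, with "score" (0 to 1); they miss things now and then, are a little off and sometimes report something else, mostly with a low value. They report only what shows in the picture. A call takes as long as a camera call.
- robot.search_frame(query, camera): "location" ([x, y, z] in mm, in world coordinates, good to about 4 mm: the middle of the surface that is visible of it).
- robot.trace(query, camera): "pixels" (384x512 bool, what is visible of it).
The state is a dict: "time_s": time; "joint_positions": joint angles; "qd": joint speeds; "joint_efforts": joint torques, N m; "tool_pos": TCP position; "tcp_rot": TCP orientation; "force": force on the tool from outside, world axes, zero at the start; "moment": the same for the moment, N m; "gripper_width": finger opening in mm; "gripper_force": force on a finger pad.
Only numpy, scipy, OpenCV 4.12 (cv2) and the standard library are available. Lean on these libraries where they do the work, as an engineer would, in place of code of your own. Each camera call takes 0.05 s, during which the arm holds its last target. There are 200 camera calls.

TASK

Pick up the terminal block by its black post, set it gently down over the two locating pins of the hand press until it sits flat, and let go. Then take the crank by its knob and turn it clockwise (seen from above) two full turns in one go, at a steady four to ten seconds a turn straight through the heavy point where the ram squeezes the block, without stalling, racing or wrenching the knob outwards or inwards along its arm. Leave the crank back at its park position, arm pointing away from the nest, with the block still seated and everything else on the bench undisturbed.

Things in the scene. Friction and masses are not known exactly. Their poses are not given: they have to be found in the camera images.
- block: Loose terminal block, about 90 g: aluminium bar 64 x 28 x 18 mm with two vertical through holes (9 mm wide, at x = +-22 mm) and a black post 16 x 16 mm on its middle, 18 to 52 mm high. Stands upright on the bench, left or right of the press. Origin: centre of its underside; x along the bar, z up. Fits the nest either way round.
- nest: Fixed seat in the press: dark pad 70 x 34 mm, top 24 mm above the bench, two round pins (7 mm diameter, 14 mm tall, domed for the last 4 mm) at x = +-22 mm. Origin: centre of the pad's top face, midway between the pins; x along the pins, y towards the crank, z up. The block seats with its origin here, its x along this x or reversed; play at the pins 1 mm each way.
- anvil: Fixed steel stop behind the nest, 80 (x) x 30 (y) x 18 mm, top 38 mm above the bench, below the foot of a seated block's post (42 mm). Its face is 15.5 mm from the nest's centre. Origin: centre of its underside, 20 mm above the bench; axes like the nest's.
- nose: Round spring-loaded steel nose of the ram, 16 mm diameter, centred 33 mm above the bench, that squeezes the block against the anvil. Origin: centre of its tip; parked, the tip is 30 mm from the nest's centre on the crank side. Behind it, from 50 mm on, the ram and its guide rails, up to 49 mm above the bench.
- crank_axis (a point): Point on the vertical crank axis of the press, 80 mm above the bench (top of the crank arm), 170 mm from the nest along the nest's y; axes like the nest's. The press (green base 110 x 330 x 20 mm, long side along y, centred midway between nest and crank axis) is bolted down; its place and yaw vary.
- crank (a joint): Crank angle in rad, growing clockwise seen from above, counting on over turns, no stops. 0 = parked, arm along the nest's +y; starts 0 to 0.35; two turns end at 12.57. At angle a the arm points along (sin a, cos a) in the nest's x, y. With a block in: heavy from 1.7 to 3.1 rad of each turn (about 10 N at the knob), pushed onwards by the spring from 3.1 to 4.5; else 2 to 4 N, and stays where left.
- speed_disc: Aluminium disc, 88 mm diameter, four dark dots, on the crank shaft under the arm, 53 to 59 mm above the bench. The crank drags it through oil, so its turning speed follows the crank's mean speed with a lag of 1.2 s: keep it between 0.35 and 2.2 rad/s while cranking. Origin on the crank axis at bench height.
- tin: Square open steel tin of screws, 75 x 75 x 35 mm, loose, to be left alone; stands on the opposite side of the press from the block. Origin: centre of underside.
- bare_bar: Aluminium bar 64 x 28 x 18 mm with two holes but no post, loose, to be left alone.
- meter: Yellow hand multimeter, 75 x 150 x 45 mm, lying, to be left alone.
- spool: Metal spool with white flanges, 60 mm diameter, 42 mm tall, to be left alone.
- spray: Spray can, 56 mm diameter, 170 mm tall, to be left alone.
- driver: Screwdriver, 190 mm long, lying near the robot's left, to be left alone.
- brush: Brush, 170 mm long, lying near the robot's right, to be left alone.
- knob_slide (a joint): The knob: upright black handle, 24 mm diameter, 82 to 128 mm above the bench, on a 28 mm wide slide near the end of the flat crank arm; spins freely, so the hand need not turn. Its throw is clamped anywhere from 51 to 69 mm off the axis. Value: give of its springs in m, outwards positive, 2.5 N per mm; over 4 mm (10 N) is wrenching. Feel for the true throw.

How it is judged (in metres and radians):
On the way, in this order (a step that is already met when the one before it is completed fails the run):
1. the block sits flat on the nest over both pins, let go (horizontal distance between block and nest below 0.003 m and z of block in the frame of nest between -0.003 and 0.002 m and angle between block's own z axis and vertical below 0.08 rad and contact force between the fingers and block below 0.1 N and value of joint crank below 1.3 rad), for 0.2 s.
2. the crank goes through the first heavy point with the block in place (value of joint crank between 3.3 and 6.2 rad and horizontal distance between block and nest below 0.003 m).
3. and through the second (value of joint crank between 9.6 and 12 rad and horizontal distance between block and nest below 0.003 m).
At the end, for the whole second after the job is handed in: The crank has made two full clockwise turns and stands still within 0.4 rad (about 23 degrees) of its park position (joint at 12.57), let go; the block is at rest flat on the nest: its origin within 3 mm sideways and 2 mm in height of the nest's, upright (value of joint crank between 12.17 and 12.97 rad and velocity of joint crank between -0.1 and 0.1 rad/s and horizontal distance between block and nest below 0.003 m and z of block in the frame of nest below 0.002 m and angle between block's own z axis and vertical below 0.08 rad and linear speed of block below 0.02 m/s); the robot touches nothing.
It fails at once if the block is pressed onto the nest or its pins with more than 45 N while being seated (contact force between block and nest above 45 N and value of joint crank below 1.3 rad).
It fails at once if the crank is turned backwards past its park position (value of joint crank below -0.3 rad).
It fails at once if the crank stalls on the way (speed disc under 0.35 rad/s between 3 and 11.5 rad) or races (disc over 2.2 rad/s) ((value of joint crank between 3 and 11.5 rad and angular speed of speed_disc below 0.35 rad/s) or angular speed of speed_disc above 2.2 rad/s).
It fails at once if a bystander is moved by more than 30 mm (distance of any of tin, bare_bar, meter, spool, spray, driver, brush from where it was at the start of the episode above 0.03 m).
It fails at once if the knob is wrenched along the crank arm, over 4 mm of its springs (10 N) (value of joint knob_slide above 0.004 m or value of joint knob_slide below -0.004 m).
It also fails if it takes over 72 s, if anything falls off the work surface, if the arm or the gripper's body presses on something with over 40 N, if the wrist force passes 120 N, or if a joint passes its speed limit or range.

## Working session

There is one attempt and no reset: what is moved stays moved. The work goes in short steps, each a Python script; the robot and the scene stay as the last script left them, time stands still between calls to the robot, and variables do not carry over. Pictures are saved under pics/ and viewed, at most 10 in all, crops included, and the job is handed in when it is done.

```bash
mkdir -p pics; ls; python3 - <<'E'
from station import robot
import cv2,numpy as np
for c in ["scene","side","wrist"]:
    p,d=robot.capture(c); cv2.imwrite(f"pics/{c}0.png",p[:,:,::-1]); np.save(f"pics/{c}0.npy",d)
    for q in ["block","nest","anvil","nose","crank","speed_disc","knob_slide","tin","bare_bar","spray"]:
        r=robot.search_frame(q,c)
        print(c,q,[(np.round(x["location"]).tolist(),round(x["score"],2)) for x in r[:2]])
s=robot.observe(); print(s)
a=cv2.imread("pics/scene0.png");b=cv2.imread("pics/wrist0.png");
cv2.imwrite("pics/v1.png",a)
for c in ["scene","side","wrist"]: print(robot.get_calibration(c))
E
```

```text
pics
scene block []
scene nest [([742.0, -228.0, 134.0], 0.73), ([313.0, 215.0, 21.0], 0.69)]
scene anvil [([526.0, -70.0, 36.0], 0.94)]
scene nose [([535.0, 6.0, 38.0], 0.56), ([787.0, 25.0, 37.0], 0.23)]
scene crank [([544.0, 128.0, 59.0], 0.71)]
scene speed_disc [([547.0, 122.0, 61.0], 0.6)]
scene knob_slide []
scene tin [([503.0, -319.0, 14.0], 0.66)]
scene bare_bar [([685.0, -362.0, 21.0], 0.68), ([350.0, -293.0, 11.0], 0.33)]
scene spray [([740.0, -228.0, 135.0], 0.58)]
side block [([469.0, 324.0, 19.0], 0.56)]
side nest [([521.0, -29.0, 24.0], 0.62)]
side anvil [([516.0, -58.0, 37.0], 0.64), ([528.0, 160.0, 75.0], 0.26)]
side nose [([527.0, 12.0, 36.0], 0.5)]
side crank [([526.0, 158.0, 75.0], 0.9), ([319.0, 243.0, 18.0], 0.55)]
side speed_disc [([520.0, 141.0, 57.0], 0.85)]
side knob_slide [([529.0, 194.0, 102.0], 0.72)]
side tin [([503.0, -311.0, 21.0], 0.82)]
side bare_bar [([673.0, -359.0, 14.0], 0.43)]
side spray [([712.0, -189.0, 87.0], 0.55), ([320.0, 243.0, 20.0], 0.49)]
wrist block []
wrist nest [([523.0, -32.0, 21.0], 0.69)]
wrist anvil [([525.0, -61.0, 41.0], 0.85)]
[... 1902 characters left out ...]
30669e+02],
       [ 2.31072296e-02, -8.20065446e-01, -5.71803043e-01,
         5.54614735e+02],
       [ 0.00000000e+00,  0.00000000e+00,  0.00000000e+00,
         1.00000000e+00]])}
{'mtx': array([[297.31863964,   0.        , 254.21763424],
       [  0.        , 297.31863964, 190.9107053 ],
       [  0.        ,   0.        ,   1.        ]]), 'hand_eye': array([[ 3.14606768e-04, -9.47505312e-01, -3.19739871e-01,
         8.30697673e+01],
       [ 9.99999873e-01,  4.24155240e-04, -2.72980080e-04,
         1.00987355e+00],
       [ 3.94269417e-04, -3.19739745e-01,  9.47505325e-01,
        -1.42002153e+02],
       [ 0.00000000e+00,  0.00000000e+00,  0.00000000e+00,
         1.00000000e+00]])}
```

```bash
python3 -c "
import cv2,numpy as np
a=cv2.imread('pics/scene0.png');b=cv2.imread('pics/side0.png');c=cv2.imread('pics/wrist0.png')
cv2.imwrite('pics/v1.png',cv2.resize(np.hstack([a,b]),(800,300)));cv2.imwrite('pics/v2.png',c)"
```

```text
(no output)
```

View pics/v1.png

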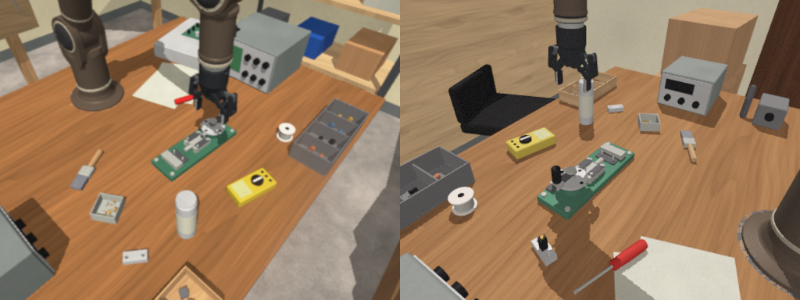

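View pics/v2.png

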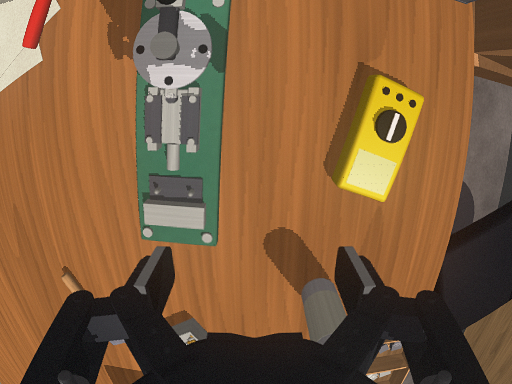

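The scene view shows the press in the middle, the spray can, meter and tin to its right, and the block at about (543,247) in the right half (side view), on the robot's left near the screwdriver. The wrist view shows the press running along about +y: anvil (175,215), nest (175,190), disc (172,48). Next I look at it from near.

```bash
cat > h.py <<'E'
from station import robot
import numpy as np, cv2
from scipy.spatial.transform import Rotation as R
def rot(yaw):  # tool down; tool y axis at 'yaw' from world x axis
    y=np.array([np.cos(yaw),np.sin(yaw),0]);z=np.array([0,0,-1.]);x=np.cross(y,z)
    return R.from_matrix(np.c_[x,y,z]).as_rotvec()
def shot(name):
    s=robot.observe(); p,d=robot.capture("wrist"); cv2.imwrite(f"pics/{name}.png",p[:,:,::-1])
    T=np.eye(4);T[:3,:3]=R.from_rotvec(s["tcp_rot"]).as_matrix();T[:3,3]=s["tool_pos"]
    c=robot.get_calibration("wrist");W=T@c["hand_eye"]
    np.savez(f"pics/{name}.npz",d=d,W=W,K=c["mtx"],p=p); return p,d,W,c["mtx"]
def rays(uv,W,K):
    uv=np.atleast_2d(uv).astype(float);q=(uv-K[:2,2])/K[0,0];r=np.linalg.norm(q,axis=1,keepdims=True)+1e-9
    return np.c_[q/r*np.sin(r),np.cos(r)]
def onz(uv,z,W,K):
    v=rays(uv,W,K)@W[:3,:3].T;o=W[:3,3];return o+v*((z-o[2])/v[:,2])[:,None]
def cloud(d,W,K):
    h,w=d.shape;u,v=np.meshgrid(np.arange(w),np.arange(h));r=rays(np.c_[u.ravel(),v.ravel()],W,K)
    P=r/r[:,2:]*d.ravel()[:,None];return (P@W[:3,:3].T+W[:3,3]).reshape(h,w,3)
E
python3 - <<'E'
from h import *
import math
def go(p,n,qs):
    robot.move_to(p,rot(0)); p_,d,W,K=shot(n); C=cloud(d,W,K)
    for q in qs:
        l=robot.search_frame(q,"wrist"); t=robot.trace(q,"wrist")
        if not t: print(n,q,None);continue
        m=t[0]["pixels"]; v,u=np.nonzero(m); np.save(f"pics/{n}_{q}.npy",m)
        zz=C[m][:,2]; print(n,q,np.round(t[0]["score"],2),m.sum(),"px",u.mean().round(1),v.mean().round(1),"z pct",np.percentile(zz,[5,50,95]).round(1),
          "rect",cv2.minAreaRect(C[m][:,:2].astype(np.float32)),[np.round(x["location"]).tolist() for x in l[:1]])
go([528,60,200],"n1",["speed_disc","crank","knob_slide","nose","nest","anvil"])
go([523,-40,165],"n2",["anvil","nest","nose","speed_disc"])
go([469,324,140],"b1",["block","driver"])
print(robot.observe()["time_s"])
a=cv2.imread("pics/n1.png");b=cv2.imread("pics/n2.png");cv2.imwrite("pics/v3.png",cv2.resize(np.hstack([a,b]),(800,300)))
E
```

```text
n1 speed_disc 0.86 5250 px 261.9 105.4 z pct [57.  58.4 59.7] rect ((537.8875732421875, 134.43292236328125), (94.1770248413086, 101.1856689453125), 80.10995483398438) [[534.0, 130.0, 59.0]]
n1 crank 0.88 8145 px 263.8 90.2 z pct [ 57.2  59.  126.9] rect ((530.3920288085938, 164.21551513671875), (100.12156677246094, 146.90443420410156), 14.867816925048828) [[533.0, 143.0, 64.0]]
n1 knob_slide 0.76 1189 px 269.6 38.5 z pct [ 79.6 125.6 128.3] rect ((542.2315673828125, 185.85353088378906), (87.91126251220703, 35.83866500854492), 81.5567398071289) [[537.0, 182.0, 124.0]]
n1 nose 0.68 359 px 253.9 214.6 z pct [34.6 38.9 40.5] rect ((532.0806274414062, 69.82410430908203), (146.50953674316406, 15.7858304977417), 86.48175048828125) [[529.0, 13.0, 41.0]]
n1 nest 0.96 1376 px 250.2 242.7 z pct [21.6 23.2 28.1] rect ((528.4419555664062, 47.091976165771484), (192.43873596191406, 69.55304718017578), 87.05785369873047) [[521.0, -32.0, 21.0]]
n1 anvil 0.87 1736 px 248.9 268.1 z pct [23.5 36.9 38.2] rect ((540.5309448242188, 19.22900390625), (237.83056640625, 82.0557861328125), 77.83729553222656) [[
[... 438 characters left out ...]
.9 40.8] rect ((528.8661499023438, 19.129873275756836), (44.935791015625, 16.260818481445312), 85.87043762207031) [[526.0, 10.0, 41.0]]
n2 speed_disc 0.89 2852 px 270.4 14.9 z pct [56.9 58.5 59.8] rect ((543.78564453125, 89.04946899414062), (96.14148712158203, 90.70470428466797), 4.478347301483154) [[537.0, 111.0, 58.0]]
b1 block 0.79 2441 px 261.8 186.9 z pct [-0.3 17.3 51.8] rect ((488.17669677734375, 343.1019287109375), (109.19670104980469, 69.76902770996094), 72.73699951171875) [[478.0, 322.0, 18.0]]
b1 driver 0.85 1811 px 123.2 239.0 z pct [11.9 20.1 25.2] rect ((360.1864013671875, 306.229248046875), (291.971923828125, 58.49991989135742), 53.194644927978516) [[329.0, 258.0, 18.0]]
5.425
```

View pics/n2.png

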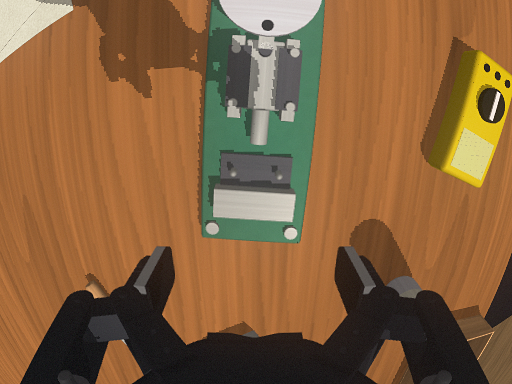

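View pics/b1.png

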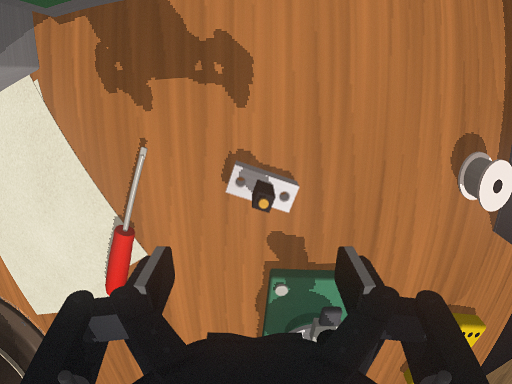

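View pics/n1.png

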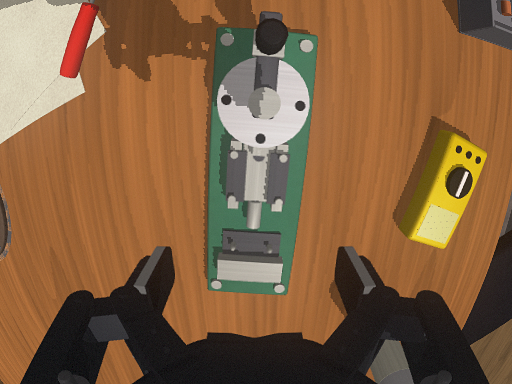

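n2 shows the nest pad at (256,168) with pins near (232,168) and (280,177), and the anvil at (254,205). b1 shows the block bar at (262,187), its post leaning up to (263,203). n1 shows the hub at (265,103) and the knob top at (271,37).

```bash
cat > fit.py <<'E'
from h import *
def load(n):
    f=np.load(f"pics/{n}.npz");return f["p"],f["d"],f["W"],f["K"]
def big(m):
    k,l,s,_=cv2.connectedComponentsWithStats(m.astype(np.uint8));return l==1+np.argmax(s[1:,4])
def rect(m,z,W,K):
    c=max(cv2.findContours(m.astype(np.uint8),0,cv2.CHAIN_APPROX_NONE)[0],key=len)[:,0]
    return cv2.minAreaRect(onz(c,z,W,K)[:,:2].astype(np.float32))
if __name__=="__main__":
    for n in ["n1","n2"]:
        p,d,W,K=load(n);C=cloud(d,W,K);Z=C[:,:,2]
        m=big(np.load(f"pics/{n}_anvil.npy")&(Z>35)&(Z<41));print(n,"anviltop",rect(m,38,W,K))
        m=big(np.load(f"pics/{n}_nest.npy")&(Z<40)&(Z>15));print(n,"nest",rect(m,24,W,K))
        hsv=cv2.cvtColor(p,cv2.COLOR_RGB2HSV);g=(hsv[:,:,0]>60)&(hsv[:,:,0]<95)&(hsv[:,:,1]>90)&(Z>12)&(Z<28)
        print(n,"base",rect(cv2.morphologyEx(big(g).astype(np.uint8),cv2.MORPH_CLOSE,np.ones((5,5))),20,W,K))
    p,d,W,K=load("n1");C=cloud(d,W,K);Z=C[:,:,2]
    m=np.load("pics/n1_speed_disc.npy")&(Z>56)&(Z<61)
    c=max(cv2.findContours(m.astype(np.uint8),0,cv2.CHAIN_APPROX_NONE)[0],key=len)
    P=onz(cv2.convexHull(c)[:,0],59,W,K)[:,:2]
    print("disc",cv2.minEnclosingCircle(P.astype(np.float32)),cv2.fitEllipse(P.astype(np.float32)))
    k=(Z>122)&(Z<134)&(C[:,:,1]>150)&(C[:,:,1]<240)&(abs(C[:,:,0]-537)<40);k=big(k)
    print("knob",rect(k,128,W,K))
    p,d,W,K=load("b1");C=cloud(d,W,K);Z=C[:,:,2];m=np.load("pics/b1_block.npy")
    print("bar",rect(big(m&(Z>14)&(Z<22)),18,W,K));print("post",rect(big(m&(Z>48)),52,W,K))
    t=big(m&(Z>48));v,u=np.nonzero(t);print(u.mean(),v.mean())
E
python3 fit.py
```

```text
n1 anviltop ((523.0414428710938, -62.58817672729492), (31.78925132751465, 79.44979095458984), 85.27786254882812)
n1 nest ((524.6476440429688, -30.506797790527344), (34.629886627197266, 69.4456558227539), 86.47730255126953)
n1 base ((561.8184814453125, -29.810684204101562), (211.8014373779297, 87.54415893554688), 64.80297088623047)
n2 anviltop ((522.553955078125, -62.66389465332031), (30.573450088500977, 78.96072387695312), 85.9305191040039)
n2 nest ((525.2322387695312, -31.992237091064453), (32.677490234375, 70.0797348022461), 85.83819580078125)
n2 base ((527.7060546875, 4.8559417724609375), (231.85452270507812, 107.51848602294922), 85.93391418457031)
disc ((537.0450439453125, 136.12835693359375), 44.233253479003906) ((536.9798583984375, 136.0522003173828), (87.43890380859375, 87.84070587158203), 93.37401580810547)
knob ((540.938232421875, 188.42196655273438), (21.94215965270996, 22.640487670898438), 0.9665166735649109)
bar ((478.5975341796875, 319.1666564941406), (28.983610153198242, 63.87144088745117), 70.65242767333984)
post ((478.4526672363281, 319.34100341796875), (16.58942413330078, 16.023029327392578), 70.44438171386719)
263.3398328690808 200.42618384401115
```

Measurements agree: nest at about (524.85,-32.7) with yaw -4.1°, crank axis at (537,136.1), knob throw about 52.5 at angle about 0, block at (478.5,319.3) with yaw -19.35°. I will centre the post by closing from both directions, then look again to find the camera's bias.

```bash
python3 - <<'E'
from h import *
from fit import big,rect,load
yb=np.radians(-19.35);x,y=478.5,319.3
robot.grip(50,30)
robot.move_to([x,y,70],rot(yb+np.pi/2)); robot.move_l([x,y,22],max_speed=100)
robot.grip(5,25);s=robot.observe();print("w",s["gripper_width"],s["gripper_force"],s["tool_pos"])
robot.grip(45);robot.move_l([x,y,70],max_speed=200);
robot.move_to([x,y,70],rot(yb)); robot.move_l([x,y,22],max_speed=100)
robot.grip(5,25);s=robot.observe();print("w",s["gripper_width"],s["gripper_force"],s["tool_pos"])
robot.grip(50);robot.move_l([x,y,75],max_speed=200)
robot.move_to([x,y,140],rot(0))
p,d,W,K=shot("b2");C=cloud(d,W,K);Z=C[:,:,2];m=robot.trace("block","wrist")[0]["pixels"]
print("bar",rect(big(m&(Z>14)&(Z<22)),18,W,K));print("post",rect(big(m&(Z>48)),52,W,K),robot.observe()["time_s"])
E
```

```text
w 15.669961870355419 25.12372612953186 [478.96630352 319.57226848  22.71588567]
w 15.530587152061392 25.02559393644333 [479.02446884 319.64258793  22.77050381]
bar ((480.43450927734375, 321.4331970214844), (28.84992218017578, 63.76663589477539), 70.47442626953125)
post ((480.1900329589844, 321.6610107421875), (16.41211700439453, 15.942465782165527), 70.75910949707031) 12.2
```

```bash
python3 - <<'E'
from h import *
yb=np.radians(-19.4);x,y=478.5,319.1
robot.move_to([x,y,75],rot(yb)); robot.move_l([x,y,22],max_speed=120)
robot.grip(5,40);s=robot.observe();print("w",s["gripper_width"],s["tool_pos"])
robot.move_l([x,y,195],max_speed=300)
n=np.array([523.5,-34.6]);o=rot(np.radians(-4.1))
robot.move_to([*n,195],o); robot.move_l([*n,68],max_speed=150)
robot.dwell(.2);s=robot.observe();print(s["tool_pos"],s["force"],s["gripper_width"])
c=n-(s["tool_pos"][:2]-n); robot.move_l([*c,66],max_speed=30);robot.dwell(.2)
s=robot.observe();print(s["tool_pos"],s["force"],s["time_s"])
p,d,W,K=shot("h1")
E
```

```text
w 15.335816007754952 [479.09533313 319.56839224  23.0089762 ]
[524.08716961 -34.57939852  68.84289187] [ 0.33175772 -1.24633884 -1.21639378] 15.379205371172851
[522.92846438 -34.63388452  66.02718563] [-1.16696348 -0.5630158  -0.72255775] 17.3
```

View pics/h1.png

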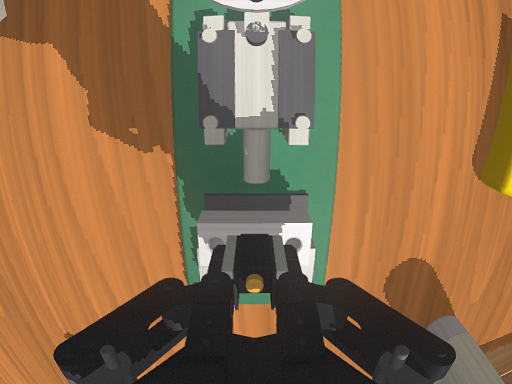

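h1 shows the held bar (256,240) lined up over the pad (256,200); the anvil is hidden behind it and the nose is at (257,180). I correct x by half a millimetre and go down feeling for contact.

```bash
python3 - <<'E'
from h import *
n=np.array([523.5,-34.6])
def at(z,v,**k):
    global c
    r=robot.move_l([*c,z],max_speed=v,**k);s=robot.observe();print(r,s["tool_pos"].round(2),s["force"].round(1),round(s["time_s"],1));return r
c=np.array([523.4,-34.6]);at(65,20);robot.dwell(.2)
s=robot.observe();print(s["tool_pos"].round(2))
at(46.2,20,contact_N=8)
E
```

```text
False [523.39 -34.59  64.91] [ 0.   0.4 -0.8] 17.6
[523.38 -34.58  64.98]
True [523.16 -34.62  46.99] [-0.8  0.1  5.5] 18.6
```

Contact came at TCP z 47.0, which is seated height. I let go, check from above and re-measure the knob.

```bash
python3 - <<'E'
from h import *
from fit import big,rect
s=robot.observe();c=s["tool_pos"]
robot.grip(40);robot.move_l([c[0],c[1],100],max_speed=100)
robot.move_l([c[0],c[1],200],max_speed=250)
robot.move_to([528,60,200],rot(0));robot.dwell(.2)
p,d,W,K=shot("n3");C=cloud(d,W,K);Z=C[:,:,2];t=robot.trace("block","wrist")
if t:
    m=t[0]["pixels"];print("bar",rect(big(m&(Z>38)&(Z<46)),42,W,K));print("post",rect(big(m&(Z>70)),76,W,K),np.percentile(Z[m],[5,50,95]))
k=big((Z>122)&(Z<134)&(C[:,:,1]>150)&(C[:,:,1]<240)&(abs(C[:,:,0]-537)<40));print("knob",rect(k,128,W,K))
m=robot.trace("speed_disc","wrist")[0]["pixels"]&(Z>56)&(Z<61)
q=max(cv2.findContours(m.astype(np.uint8),0,cv2.CHAIN_APPROX_NONE)[0],key=len)
print("disc",cv2.minEnclosingCircle(onz(cv2.convexHull(q)[:,0],59,W,K)[:,:2].astype(np.float32)))
s=robot.observe();print(s["tool_pos"],s["force"],s["time_s"])
E
```

```text
bar ((524.2816772460938, -32.19096374511719), (29.838598251342773, 62.55722427368164), 85.9853515625)
post ((524.3934936523438, -30.38698959350586), (17.7528018951416, 15.8546724319458), 89.99381256103516) [26.91453152 41.17778247 75.60740979]
knob ((540.9409790039062, 188.22972106933594), (21.849220275878906, 21.853485107421875), 0.7883669137954712)
disc ((536.9021606445312, 136.1593780517578), 44.033782958984375)
[527.95446011  59.08601019 199.87495222] [ 0.16243452 -0.59221013 -0.18419886] 21.0583
```

View pics/n3.png

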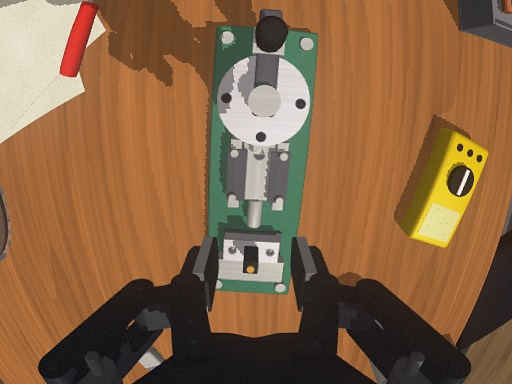

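n3 shows the block flat on the nest (bar 250,258, post 250,262) and the knob at (271,34). Now I grip the knob and feel my way slowly over the first part of the turn.

```bash
cat > crank.py <<'E'
from h import *
th=np.radians(-4.13);ex=np.array([np.cos(th),np.sin(th)]);ey=np.array([-np.sin(th),np.cos(th)]);A=np.array([535.5,134.4])
u=lambda a:np.sin(a)*ex+np.cos(a)*ey
def turn(a,a1,r,f0,step,T,gain,z=90.,log=1):
    t0=robot.observe()["time_s"];v=r*step/T;out=[]
    while a<a1-1e-6:
        a=min(a+step,a1);p=A+r*u(a);robot.move_l([*p,z],max_speed=v)
        s=robot.observe();F=s["force"]-f0;Fr=F[:2]@u(a);Ft=F[:2]@np.array([[0,1],[-1,0]])@u(a)
        dt=s["time_s"]-t0;t0=s["time_s"];e=s["tool_pos"][:2]-A
        out.append((a,dt,r,Fr,Ft,np.linalg.norm(e),np.arctan2(e@ex,e@ey)))
        v=np.clip(v*(dt/T)**.5,30,90); r+=np.clip(gain*Fr/2.5,-.5,.5)
        if abs(Fr)>9.5 and abs(r-55)>12: break
    if log:
        for o in out: print(*np.round(o,2))
    return a,r
E
python3 - <<'E'
from crank import *
r=52.;a=0.01;p=A+r*u(a);o=rot(th)
robot.grip(50,60);robot.move_to([*p,160],o);robot.move_l([*p,90],max_speed=120,contact_N=12);robot.dwell(.3)
s=robot.observe();f0=s["force"];print(s["tool_pos"],f0)
robot.grip(10,60);robot.dwell(.2);s=robot.observe();print(s["tool_pos"],s["force"]-f0,s["gripper_width"],s["time_s"])
a,r=turn(a,.76,r,f0,.15,.25,.3)
print(a,r,robot.observe()["time_s"]);np.save("st.npy",[a,r,*f0])
E
```

```text
[540.09508185 186.3489469   90.61589203] [-0.04249514 -0.7782479   0.12119375]
[540.06789587 186.36696245  90.34529201] [-0.43990015  0.42806916  3.75101792] 22.151922868662496 23.5
0.16 0.4 52.0 0.49 -0.71 52.27 0.16
0.31 0.35 52.06 0.26 -0.13 52.39 0.31
0.46 0.32 52.09 0.63 -0.66 52.5 0.46
0.61 0.3 52.17 1.33 -0.32 52.66 0.61
0.76 0.28 52.33 1.12 -0.22 52.83 0.76
0.76 52.45983366524129 25.15
```

Forces are small and the throw is about 52.5 mm. Going straight through both turns.

```bash
python3 - <<'E'
from crank import *
a,r,*f0=np.load("st.npy");f0=np.array(f0)
a,r=turn(a,12.57,r,f0,.22,.26,.3)
s=robot.observe();print(a,r,s["time_s"],s["force"]-f0,s["gripper_width"])
E
```

```text
0.98 0.41 52.46 1.46 -1.0 53.04 0.98
1.2 0.36 52.64 0.81 0.11 53.2 1.2
1.42 0.33 52.73 2.6 -0.13 53.33 1.43
1.64 0.31 53.04 2.57 0.0 53.71 1.65
1.86 0.3 53.35 1.22 -7.52 53.73 1.82
2.08 0.28 53.5 1.15 -9.55 53.76 2.03
2.3 0.28 53.64 0.57 -10.7 53.97 2.24
2.52 0.28 53.71 1.22 -10.4 54.23 2.47
2.74 0.28 53.85 0.4 -8.76 54.56 2.7
2.96 0.28 53.9 0.75 -4.54 54.66 2.94
3.18 0.28 53.99 0.78 0.13 54.56 -3.09
3.4 0.28 54.08 0.97 5.16 54.45 -2.84
3.62 0.28 54.2 -0.79 9.91 54.35 -2.6
3.84 0.28 54.11 -1.09 11.53 54.11 -2.37
4.06 0.28 53.97 -1.06 11.99 53.92 -2.14
4.28 0.28 53.85 -2.27 11.79 53.78 -1.93
4.5 0.28 53.57 -0.44 3.69 53.7 -1.76
4.72 0.28 53.52 -1.8 2.6 53.56 -1.55
4.94 0.28 53.31 -1.51 2.2 53.3 -1.33
5.16 0.28 53.12 -1.46 3.21 53.07 -1.11
5.38 0.28 52.95 -1.48 2.0 52.86 -0.9
5.6 0.28 52.77 -0.56 2.73 52.64 -0.68
5.82 0.27 52.7 -1.21 2.04 52.53 -0.46
6.04 0.28 52.56 -0.25 2.54 52.41 -0.24
6.26 0.27 52.53 0.11 1.78 52.39 -0.02
6.48 0.27 52.54 0.78 2.15 52.4 0.2
6.7 0.27 52.64 0.33 1.44 52.51 0.42
6.92 0.28 52.68 0.84 0.8 52.62 0.64
7.14 0.27 52.78 1.51 0.3 52.79 0.86
7.36 0.27 52.96 1.6
[... 331 characters left out ...]
7 0.01 -2.21 54.92 3.06
9.56 0.28 54.47 -0.38 3.93 54.82 -2.98
9.78 0.28 54.42 -0.79 7.22 54.62 -2.73
10.0 0.28 54.33 -2.18 10.58 54.42 -2.5
10.22 0.28 54.07 -1.89 13.56 54.12 -2.27
10.44 0.28 53.84 -1.52 12.16 53.91 -2.05
10.66 0.28 53.66 -2.41 11.2 53.73 -1.84
10.88 0.28 53.37 -0.22 2.77 53.65 -1.67
11.1 0.28 53.34 -1.65 2.51 53.5 -1.46
11.32 0.28 53.14 -1.36 1.91 53.27 -1.24
11.54 0.28 52.98 -0.57 2.36 53.01 -1.02
11.76 0.27 52.91 -0.56 3.03 52.84 -0.8
11.98 0.27 52.84 -0.22 2.57 52.69 -0.58
12.2 0.27 52.82 0.05 1.81 52.63 -0.36
12.42 0.28 52.82 -0.09 1.28 52.59 -0.14
12.57 0.25 52.81 -0.03 0.37 52.58 0.0
12.57 52.8088525194554 40.5917 [ 0.3700351 -0.0549591  7.5912922] 22.455444047028802
```

Both turns ran at about 8 s each, with the radial force under 3 N. Now release, retreat and check.

```bash
python3 - <<'E'
from crank import *
from fit import big,rect
robot.grip(50);c=robot.observe()["tool_pos"];robot.move_l([c[0],c[1],200],max_speed=150)
robot.move_to([528,60,200],rot(0));robot.dwell(.2)
p,d,W,K=shot("n4");C=cloud(d,W,K);Z=C[:,:,2];t=robot.trace("block","wrist")
if t:
    m=t[0]["pixels"];print("bar",rect(big(m&(Z>38)&(Z<46)),42,W,K),np.percentile(Z[m],[5,50,95]))
k=big((Z>122)&(Z<134)&(C[:,:,1]>150)&(C[:,:,1]<240)&(abs(C[:,:,0]-537)<40));print("knob",rect(k,128,W,K),robot.observe()["time_s"])
E
```

```text
bar ((524.6736450195312, -33.14494705200195), (30.04102325439453, 62.24422073364258), 85.89813232421875) [27.60841012 41.15164839 75.56407786]
knob ((540.2748413085938, 188.43801879882812), (22.286531448364258, 22.702226638793945), 8.886580467224121) 42.7333
```

View pics/n4.png

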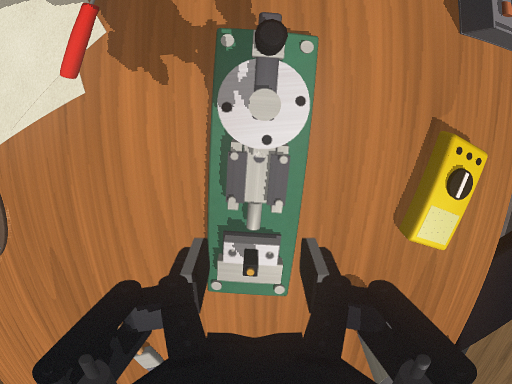

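n4 shows the crank parked with the knob at (271,37), and the block still flat on the nest at (250,262).

```bash
python3 -c "
from station import robot
print(robot.close_job())"
```

```text
the job is handed in; nothing more can be done
None
```

The block is seated flat on the nest, the crank has made two full clockwise turns at about 8 s each and is back at park, and the job is handed in; the hand-in returned no verdict.

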